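# Sort the bench leftovers into the trays of their kind

### The job

Sort the four loose things lying in front of the three grey trays: put each into the tray that already holds one of its kind, so the two red-and-white batteries go in with the battery, the short black screwdriver with the screwdriver and the round green-lidded tin with the tin. Set each one down without dropping it, lying flat on the tray's floor (the tin lid up) and not on top of anything. Leave the mouse, the note block and the roll of masking tape where they are.

Things in the scene. Friction and masses are not known exactly. Their poses are not given: they have to be found in the camera images.
- cell_1: Battery, loose, red and white, lying on the desk: 50 mm long along its y, 15 mm across (x) and 15 mm high; it does not roll. 23 g. Origin: centre of its underside. Pinch it across x. Alike to cell_2; the two are interchangeable.
- cell_2: Second battery, loose, the same in size, looks and origin as cell_1.
- driver: Short black screwdriver with orange marks, loose, lying: 105 mm long along its y. Handle 18 mm wide (x), top 19 mm above the underside, from y = -8 to +52 mm; blade 3 mm thick, 10 mm above the underside, from there to y = -52 mm. 70 g, nearly all in the handle. Origin: under mid length. Pinch the handle across x at y = +22 mm.
- tin: Round tin with a green lid and a clear lower part, loose, standing on the desk: 56 mm in diameter, 23 mm high, 70 g. Origin: centre of its underside; z up through the lid.
- tray_cells: Shallow grey tray, fixed; the three trays are alike but for what lies in them. Outside 130 (x) x 156 (y) mm, 16 high; walls and floor 3 mm thick. Origin: centre of underside. Blank card on the -x wall; middle and -y half empty. A battery like cell_1 (50 x 15 x 15 mm) is fixed in it, lying along the tray's x, centred at x = 0, y = +55 mm. Target of cell_1 and cell_2.
- tray_drivers: Shallow grey tray, fixed; the three trays are alike but for what lies in them. Outside 130 (x) x 156 (y) mm, 16 high; walls and floor 3 mm thick. Origin: centre of underside. Blank card on the -x wall; middle and -y half empty. A screwdriver like the loose one is fixed in it, lying along the tray's x over the tray's whole width, its axis at y = +55 mm. Target of the driver.
- tray_tins: Shallow grey tray, fixed; the three trays are alike but for what lies in them. Outside 130 (x) x 156 (y) mm, 16 high; walls and floor 3 mm thick. Origin: centre of underside. Blank card on the -x wall; middle and -y half empty. A tin like the loose one (56 mm in diameter, 23 mm high) is fixed in it, its centre at x = 0, y = +42 mm. Target of the tin.
- mouse: Bystander: black computer mouse, 105 mm (x) by 64 mm (y), 38 mm high, loose, beside the trays. Origin: centre of its underside. Not to be moved.
- note_block: Bystander: block of paper notes in several colours, 76 x 76 mm, 29 mm high, loose. Origin: centre of its underside. Not to be moved.
- tape_roll: Bystander: roll of masking tape lying flat, 105 mm in diameter, 25 mm high, loose. Origin: centre of its underside. Not to be moved.

How it is judged:
By the outcome, as a careful person would: the job done as asked, in the order asked, and still so for the second after the job is handed in, with the robot touching nothing.
It also fails if it takes over 109 s, if anything falls off the work surface, if the arm or the gripper's body presses on something with over 40 N, if the wrist force passes 120 N, or if a joint passes its speed limit or range.

### The arm

A 7-joint arm with a two-finger parallel gripper is mounted at the origin on a cart in front of the work surface, level with it; the furniture and walls round the work are solid. World frame = base frame: x ahead of the robot, y to its left, z up, the work surface at z = 0. Lengths are in m, angles in rad, forces in N, time in s.
With the tool pointing down it reaches from about 0.425 to 0.95 m from the base axis. Payload 4.7 kg.
Tool frame: the origin (TCP) lies at the very end of the fingers, on their centre line; the grasp point (between the pads) lies 19 mm behind it; x points along the fingers, z is the direction in which the jaws open and shut, and the axes are right-handed (so a half turn about x gives the same grasp; the last joint's range is limited). The gripper opens to 85 mm and grips with 20 to 120 N. Pads are 22 mm wide; open, the fingers measure 114 mm over their backs; the gripper's body (76 mm by 85 mm) begins 54 mm behind the grasp point. The pads swing forward as they close: fully open they stand 13 mm farther back than shut.
Start: joints at [-1.185, 0.469, -0.049, 1.532, 0.024, 1.141, -0.082], TCP at [0.272, 0.618, 0.231] pointing down, gripper open.
Joint ranges: [-2.59, 2.59], [-0.33, 1.99], [-1.39, 1.29], [0.1, 2.45], [-1.04, 4.18], [0.21, 1.99], [-2.66, 2.66]. Speed limits (rad/s): [2.57, 2.57, 3.14, 3.14, 3.14, 3.14, 3.14].

### API

Orientations are given as a unit quaternion [x, y, z, w].
In Python, from rig import env, viewer, ticket, models gives the robot as it stands.
- The arm moves only by the tool send_rows, never from a script. Its argument "plan" is one flat list of numbers, 5 for each row, row after row: the shift along the tool's x, y, z in mm, then the turn about the tool's x in rad, then the closure, from 0 (fully open) to 1 (shut). A call has 1 to 8 rows; each row shifts and turns the commanded pose from where the row before left it, along the tool's axes as they then stand; what a row does not reach is not made up. A row lasts 1/10 s, in which the tool goes at most 50 mm and 8.59 degrees, less where a joint would pass 70% of its speed; a pose out of reach is approached as far as the arm can. A call is refused whole if a number of a shift passes 50 or a number of a turn 0.15, either way. A call with a gripper value outside its range is refused whole. The fingers move at their own pace and stop on an object; "newtons" is the grip in N (left out, the last holds). Time passes only in rows, so rows that do not move let the fingers close. It gives the time, the measured TCP pose, the force and the opening at its end, in the units of the state.
- env.read_state(): the state, without advancing time (a new reading comes with each control period).
- viewer.snapshot(name): name is "scene" or "top"; returns (picture, depth): 420x560x3 uint8, red, green, blue; 420x560 float32, m along the optical axis (not along the pixel's ray), 0 where there is no reading.
- viewer.get_calibration(name): a dict with "vertical_fov" (degrees; the focal length in pixels is half the picture's height over the tangent of half this angle, whatever the lens; pixels are square), "cx", "cy" (the principal point, pixels), "R" (3x3) and "t" (3): a world point X has camera coordinates R X + t. Camera axes: x right, y down, z forward; pixel columns grow to the right and rows downward; lengths in m; the calibration is good to about 2 mm. A picture is of the moment at which its call begins. get_calibration takes no time and is no camera call.
- ticket.finish_job(): hands the job in, once; it reports no verdict.
Trained networks look in the newest picture that a camera, given by its name, has taken for a name from the list of things; names that differ only in an ending like _2 or _b are one class to them, and where a whole thing is asked for, a point or a joint stands for the part that bears it (a point fixed in the world has none). Each returns a list of dicts, best first, with "score" (0 to 1); they miss things now and then, are a little off and sometimes report something else, mostly with a low value. They report only what shows in the picture. A call takes as long as a camera call.
- models.cut_out(camera, thing): "region" (420x560 bool, what is visible of it).
- models.tip_of(camera, thing): "point" ([x, y, z] in m, in the coordinates of the camera as it stood for that picture, good to about 4 mm: a listed point, or the origin of a listed thing).
The state is a dict: "time_s": time; "joint_pos": joint angles; "joint_vel": joint speeds; "joint_efforts": joint torques, N m; "eef_pos": TCP position; "tool_rot": TCP orientation; "contact_force": force on the tool from outside, world axes, zero at the start; "torque": the same for the moment, N m; "grip_width": finger opening in m.
Only numpy, scipy, OpenCV 4.12 (cv2) and the standard library are available. Lean on these libraries where they do the work, as an engineer would, in place of code of your own. Each camera call takes 0.05 s, during which the arm holds its last target. There are 200 camera calls.

## Working session

There is one attempt and no reset: what is moved stays moved. The work goes in short steps, Python scripts to look and compute and a tool call to move; the robot and the scene stay as the last step left them, time stands still between calls to the robot, and variables do not carry over. Pictures are saved under pics/ and viewed, on a budget of 14 in all, crops included, one or two more only if the job needs it, and the job is handed in when it is done.

Besides the shell and the picture viewer there is one more tool, called after "Call:" by a JSON object that holds its "name" and its "arguments", one argument or row to a line. send_rows: Moves the arm, as the interface text tells. Its arguments: {"type":"object","properties":{"plan":{"type":"array","items":{"type":"number"}},"newtons":{"type":"number"}},"required":["plan"]}

```bash
mkdir -p pics; ls; cat > h.py <<'E'
from rig import env, viewer, ticket, models
import numpy as np, cv2
from scipy.spatial.transform import Rotation as Rn
def cal(n):
    c=viewer.get_calibration(n); f=210/np.tan(np.radians(c["vertical_fov"])/2); return c,f,np.array(c["R"]),np.array(c["t"])
def cloud(n,d):
    c,f,R,t=cal(n); v,u=np.mgrid[0:420,0:560]
    P=np.stack([(u-c["cx"])/f*d,(v-c["cy"])/f*d,d],-1)
    return (P-t)@R
def w(n,p):
    c,f,R,t=cal(n); return (np.array(p)-t)@R
E
python3 - <<'E'
from h import *
s=env.read_state(); print({k:np.round(v,3) for k,v in s.items()})
print(np.round(Rn.from_quat(s["tool_rot"]).as_matrix(),3))
for n in ["scene","top"]:
    c=viewer.get_calibration(n); print(n,c)
    p,d=viewer.snapshot(n); cv2.imwrite(f"pics/{n}0.png",p[:,:,::-1])
    P=cloud(n,d)
    for th in ["cell_1","driver","tin","tray_cells","tray_drivers","tray_tins","mouse","note_block","tape_roll"]:
        for r in models.cut_out(n,th):
            m=r["region"]&(d>0)
            if r["score"]<.2 or m.sum()<10: continue
            q=P[m]; vv,uu=np.nonzero(m)
            rect=cv2.minAreaRect((q[:,:2]*1000).astype(np.float32))
            print(n,th,round(r["score"],2),m.sum(),"px",int(uu.mean()),int(vv.mean()),"rect",np.round(rect[0]),np.round(rect[1]),round(rect[2],1),"z",np.round(np.percentile(q[:,2],[5,50,95]),3))
        for r in models.tip_of(n,th):
            if r["score"]>.2: print("   tip",th,round(r["score"],2),np.round(w(n,r["point"]),3))
E
```

```text
pics
{'time_s': np.float64(0.0), 'joint_pos': array([-1.185,  0.469, -0.049,  1.534,  0.024,  1.141, -0.082]), 'joint_vel': array([-0.001, -0.002,  0.001, -0.   ,  0.   , -0.   ,  0.   ]), 'joint_efforts': array([-0.0000e+00, -5.1031e+01, -4.7000e-02, -2.3772e+01,  1.1000e-02,
        7.0000e-03, -0.0000e+00]), 'eef_pos': array([0.272, 0.617, 0.23 ]), 'tool_rot': array([-0.387,  0.593,  0.386,  0.592]), 'contact_force': array([-0.615,  0.31 , -0.086]), 'torque': array([0.015, 0.058, 0.058]), 'grip_width': np.float64(0.085)}
[[-0.001 -0.915  0.403]
 [-0.002  0.403  0.915]
 [-1.    -0.    -0.002]]
scene {'vertical_fov': 44.25839360902705, 'cx': 286.7171926705561, 'cy': 202.829791518142, 'R': array([[ 0.64453995, -0.76454965,  0.00566518],
       [-0.56137976, -0.47826552, -0.67536276],
       [ 0.51905782,  0.43211796, -0.73746393]]), 't': array([-0.30999422,  0.33465253,  1.34436606])}
scene cell_1 0.42 86 px 368 294 rect [ 427. -338.] [20. 44.] 82.9 z [0.003 0.014 0.019]
   tip cell_1 0.57 [0.386 0.326 0.001]
   tip cell_1 0.38 [ 0.432 -0.336 -0.   ]
   tip driver 0.62 [ 0.613 -0.471
[... 1667 characters left out ...]
7  -0.003]
top tray_drivers 0.89 1603 px 290 200 rect [550. -11.] [144. 159.] 0.1 z [-0.004  0.004  0.019]
   tip tray_drivers 0.96 [ 0.544 -0.013 -0.001]
top tray_tins 0.64 1485 px 366 186 rect [ 605. -290.] [156. 144.] 82.7 z [-0.004  0.005  0.027]
   tip tray_tins 0.58 [ 0.416  0.145 -0.002]
   tip mouse 0.75 [0.598 0.459 0.002]
top note_block 0.56 448 px 150 240 rect [397. 493.] [76. 73.] 86.7 z [0.015 0.029 0.036]
   tip note_block 0.64 [0.399 0.491 0.002]
top tape_roll 0.89 440 px 416 181 rect [ 619. -478.] [111. 112.] 0.9 z [-0.003  0.022  0.03 ]
top tape_roll 0.65 1553 px 366 185 rect [ 602. -290.] [164. 143.] 86.4 z [-0.004  0.005  0.027]
   tip tape_roll 0.82 [ 0.618 -0.474 -0.001]
```

```bash
python3 - <<'E'
import cv2
s=cv2.imread("pics/scene0.png"); t=cv2.imread("pics/top0.png")
cv2.imwrite("pics/s1.png",cv2.resize(s[100:360,140:500],(800,578),interpolation=cv2.INTER_CUBIC))
cv2.imwrite("pics/t1.png",cv2.resize(t[150:270,130:450],(800,300),interpolation=cv2.INTER_CUBIC))
E
```

```text
(no output)
```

View pics/s1.png

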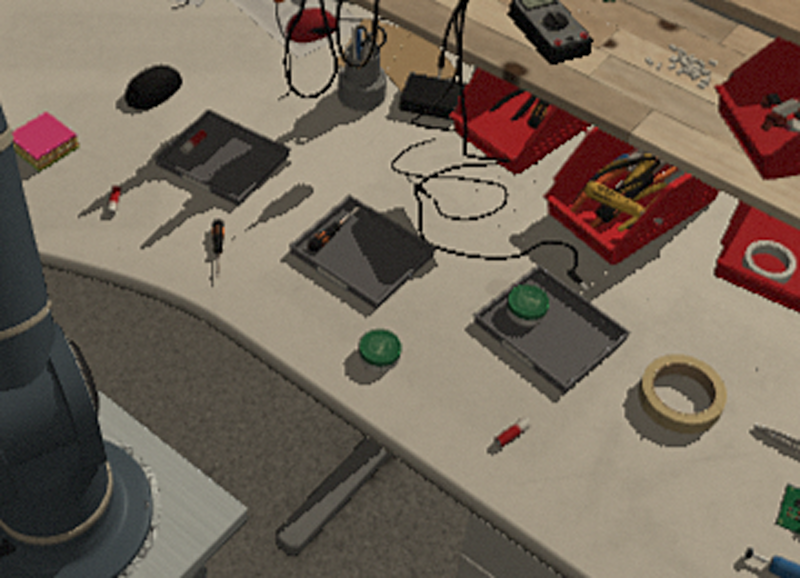

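View pics/t1.png

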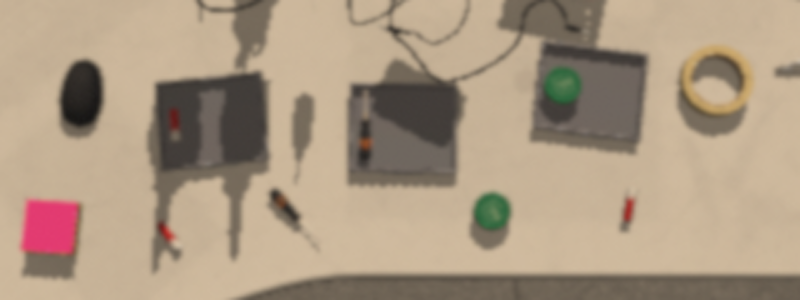

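```bash
cat >> h.py <<'E'
def comp(n,c0,r,zmin=.005,zmax=.05):
    p,d=viewer.snapshot(n); P=cloud(n,d)
    m=(d>0)&(np.hypot(P[...,0]-c0[0],P[...,1]-c0[1])<r)
    hsv=cv2.cvtColor(p,cv2.COLOR_RGB2HSV)
    return p,P,m,hsv
def plan(x,y,z,yaw):
    """from current measured pose: tool shift mm, turn rad (yaw of jaw axis, deg, mod 180)"""
    s=env.read_state(); M=Rn.from_quat(s["tool_rot"]).as_matrix()
    d=M.T@(np.array([x,y,z])-s["eef_pos"])*1000
    cur=np.degrees(np.arctan2(M[1,2],M[0,2])); dy=(yaw-cur+90)%180-90
    print("pos",np.round(s["eef_pos"],4),"jaw",round(cur,1),"grip",round(s["grip_width"],4),"t",s["time_s"]," => shift",np.round(d,1),"turn",round(-np.radians(dy),3),"or",round(-np.radians(dy-180*np.sign(dy)),3),"j7",round(s["joint_pos"][6],2))
E
python3 - <<'E'
from h import *
for n in ["scene","top"]:
    p,d=viewer.snapshot(n); P=cloud(n,d); hsv=cv2.cvtColor(p,cv2.COLOR_RGB2HSV)
    for name,c0,r in [("cellA",(.387,.324),.04),("cellB",(.432,-.338),.04),("driver",(.418,.146),.075),("tin",(.42,-.14),.045)]:
        m=(d>0)&(np.hypot(P[...,0]-c0[0],P[...,1]-c0[1])<r)&(P[...,2]>.006)
        q=P[m][:,:2]*1000; 
        if len(q)<5: print(name,len(q)); continue
        mu=q.mean(0); e,V=np.linalg.eigh(np.cov(q.T)); a=V[:,1]; pr=(q-mu)@a; pp=(q-mu)@V[:,0]
        mid=mu+a*(pr.max()+pr.min())/2+V[:,0]*(pp.max()+pp.min())/2
        print(n,name,len(q),"mean",mu.round(1),"mid",mid.round(1),"ang",np.degrees(np.arctan2(a[1],a[0])).round(1)%180,"ext",np.ptp(pr).round(1),np.ptp(pp).round(1),"z",np.percentile(P[m][:,2],[10,90]).round(3))
    g=P[(d>0)&(np.abs(P[...,0]-.33)<.03)&(np.abs(P[...,1])<.3)]
    for name,c0 in [("c",(.557,.27)),("d",(.545,-.012)),("t",(.603,-.289))]:
        m=(d>0)&(np.abs(P[...,0]-c0[0])<.1)&(np.abs(P[...,1]-c0[1])<.11)&(P[...,2]>.009)&(P[...,2]<.03)
        q=(P[m][:,:2]*1000).astype(np.float32); rc=cv2.minAreaRect(q); print(n,name,len(q),np.round(rc[0]),np.round(rc[1]),round(rc[2],1))
E
```

```text
scene cellA 76 mean [383.3 321.3] mid [386.6 322.1] ang 29.599999999999994 ext 68.9 73.9 z [0.007 0.017]
scene cellB 108 mean [ 427.6 -338.5] mid [ 430.8 -332.1] ang 162.7 ext 67.4 64.6 z [0.008 0.017]
scene driver 150 mean [419.2 150.8] mid [418.  144.8] ang 19.80000000000001 ext 138.4 139.6 z [0.006 0.02 ]
scene tin 310 mean [ 416.1 -142.9] mid [ 418.8 -137.3] ang 4.5 ext 82.1 78.3 z [0.01  0.027]
scene c 476 [565. 267.] [170. 206.] 2.0
scene d 587 [559. -20.] [184. 208.] 7.3
scene t 731 [ 614. -272.] [203. 167.] 78.9
top cellA 80 mean [385.8 324.7] mid [386.4 322.3] ang 56.3 ext 71.6 70.5 z [0.007 0.017]
top cellB 71 mean [ 434.1 -340.2] mid [ 431.2 -344.9] ang 161.1 ext 71.7 63.3 z [0.007 0.016]
top driver 173 mean [419.6 147.6] mid [418.7 147.6] ang 69.8 ext 138.0 144.0 z [0.006 0.018]
top tin 209 mean [ 420.8 -140. ] mid [ 418.6 -138.4] ang 68.9 ext 85.4 74.5 z [0.013 0.027]
top c 418 [557. 270.] [194. 216.] 0.0
top d 431 [544. -15.] [202. 186.] 84.7
top t 521 [ 607. -287.] [198. 215.] 2.8
```

```bash
cat >> h.py <<'E'
def rect(n,p,c0,half,h,size):
    """top-down patch on plane z=h: up=+x, left=+y"""
    c,f,R,t=cal(n); k=np.linspace(half,-half,size)
    X=np.stack([c0[0]+k[:,None]+0*k,c0[1]+k[None]+0*k[:,None],np.full((size,size),h)],-1)
    q=X@R.T+t
    return cv2.remap(p,(q[...,0]/q[...,2]*f+c["cx"]).astype(np.float32),(q[...,1]/q[...,2]*f+c["cy"]).astype(np.float32),cv2.INTER_CUBIC)[:,:,::-1].copy()
def grid(im,half,step=.02):
    s=len(im)
    for g in np.arange(-half,half+1e-6,step):
        k=int((half-g)/(2*half)*(s-1)); c=(255,255,0) if abs(g)<1e-6 else (120,120,120)
        for (a,b) in [((k,0),(k,6)),((k,s-7),(k,s-1)),((0,k),(6,k)),((s-7,k),(s-1,k))]: cv2.line(im,a,b,c,1)
    return im
E
python3 - <<'E'
from h import *
rows=[]
for n in ["scene","top"]:
    p,d=viewer.snapshot(n)
    rows.append(np.hstack([grid(rect(n,p,c0,.06,h,200),.06) for c0,h in [((.387,.324),.01),((.432,-.338),.01),((.418,.146),.01),((.42,-.14),.023)]]))
cv2.imwrite("pics/r1.png",np.vstack(rows))
rows=[]
for n in ["scene","top"]:
    p,d=viewer.snapshot(n)
    rows.append(np.hstack([grid(rect(n,p,c0,.1,.016,260),.1) for c0 in [(.557,.27),(.545,-.012),(.603,-.289)]]))
cv2.imwrite("pics/r2.png",np.vstack(rows))
E
```

```text
(no output)
```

View pics/r1.png

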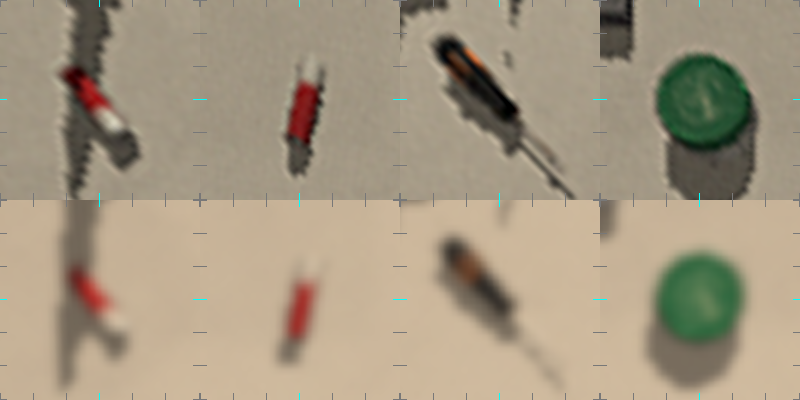

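View pics/r2.png

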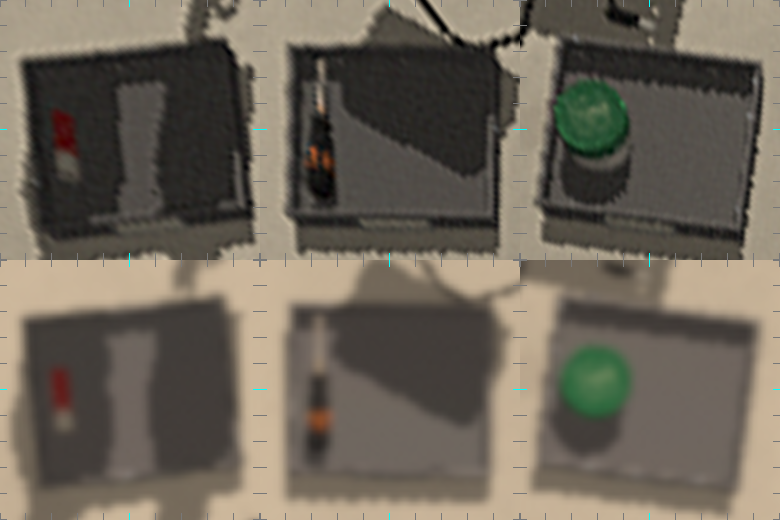

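Top-down patches show the loose batteries (red/white) near (95,100) and (302,100), the driver handle near (477,78), and the tin at (702,99) of the first mosaic. The three trays are clear in the second, with yaws of about 5.5°, 0° and −7°. I'll go to battery A first.

```bash
python3 -c "
from h import *
plan(.386,.3255,.08,133)"
```

```text
pos [0.272  0.6178 0.2313] jaw 66.2 grip 0.0853 t 2.2  => shift [ 151.3 -222.2 -221.6] turn -1.165 or 1.976 j7 -0.08
```

Call:
{"name": "send_rows", "arguments": {
  "plan": [18,-28,-28,0,0.45,18,-28,-28,0,0.45,18,-28,-28,0,0.45,18,-28,-28,0,0.45,18,-28,-28,0,0.45,18,-28,-28,0,0.45,18,-27,-27,0,0.45,18,-27,-27,0,0.45],
  "newtons": 30
}}

```text
time_s: 3.0
eef_pos: [0.3863, 0.3239, 0.0871]
tool_rot: [-0.386, 0.592, 0.386, 0.593]
contact_force: [1.1, 0.2, -0.6]
grip_width: 0.0467
```

Call:
{"name": "send_rows", "arguments": {
  "plan": [0,0,0,-0.146,0.45,0,0,0,-0.146,0.45,0,0,0,-0.146,0.45,0,0,0,-0.146,0.45,0,0,0,-0.146,0.45,0,0,0,-0.146,0.45,0,0,0,-0.146,0.45,0,0,0,-0.146,0.45]
}}

```text
time_s: 3.8
eef_pos: [0.3859, 0.3253, 0.0875]
tool_rot: [0.65, -0.279, -0.65, -0.279]
contact_force: [0.6, -0.4, 0.1]
grip_width: 0.0473
```

```bash
python3 - <<'E'
from h import *
plan(.386,.3255,.003,133)
p,d=viewer.snapshot("scene"); q,d=viewer.snapshot("top")
a=cv2.resize(p[170:250,150:250],(500,400),interpolation=cv2.INTER_CUBIC)[:,:,::-1]
cv2.imwrite("pics/g1.png",np.hstack([a,grid(rect("top",q,(.387,.324),.06,.01,300),.06)[:, :300] if 0 else cv2.resize(rect("top",q,(.387,.324),.08,.01,300),(300,400))]))
E
```

```text
pos [0.3859 0.3253 0.0875] jaw 133.5 grip 0.0473 t 3.8  => shift [84.5 -0.2  0.1] turn 0.009 or -3.133 j7 1.39
```

View pics/g1.png

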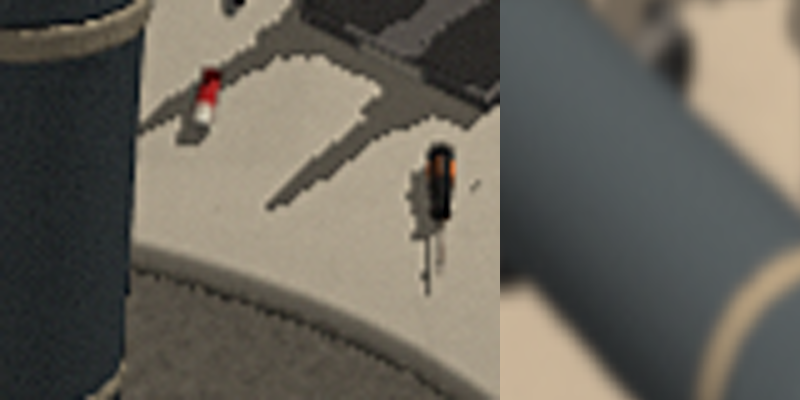

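The gripper is just above the crop, with a fingertip at (232,5). Battery A is still at (207,95) and clear, so I descend.

Call:
{"name": "send_rows", "arguments": {
  "plan": [30,0,0,0,0.45,30,0,0,0,0.45,14,0,0,0,0.45,10,0,0,0,0.45,0,0,0,0,0.45]
}}

```text
time_s: 4.4
eef_pos: [0.3852, 0.3248, 0.0024]
tool_rot: [-0.648, 0.282, 0.649, 0.281]
contact_force: [0.1, -1.4, 0.4]
grip_width: 0.0471
```

```bash
python3 - <<'E'
from h import *
plan(.386,.3255,.003,133)
p,d=viewer.snapshot("scene")
cv2.imwrite("pics/g2.png",cv2.resize(p[150:220,150:240],(720,560),interpolation=cv2.INTER_CUBIC)[:,:,::-1])
E
```

```text
pos [0.3852 0.3248 0.0024] jaw 133.1 grip 0.0471 t 4.4  => shift [-0.6 -1.   0. ] turn 0.001 or -3.14 j7 1.32
```

View pics/g2.png

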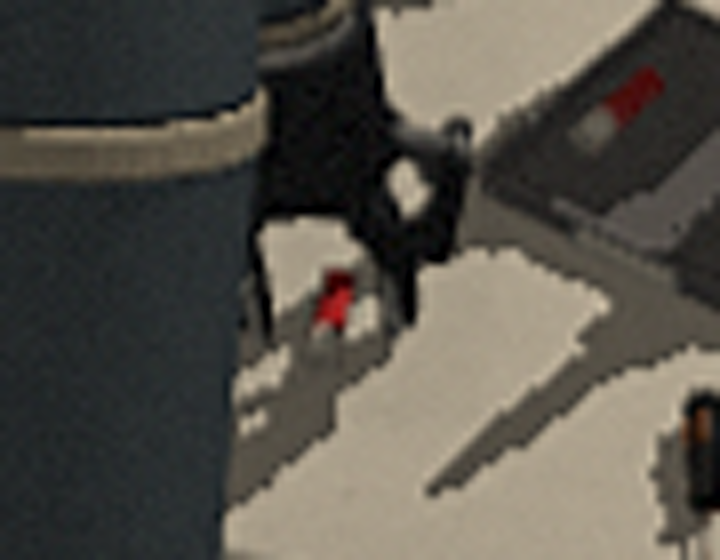

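The battery at (335,300) sits midway between the fingers at (265,320) and (405,310). Closing and lifting.

Call:
{"name": "send_rows", "arguments": {
  "plan": [0,0,0,0,1,0,0,0,0,1,0,0,0,0,1,0,0,0,0,1,0,0,0,0,1,-20,0,0,0,1,-30,0,0,0,1,-30,0,0,0,1]
}}

```text
time_s: 5.25
eef_pos: [0.3853, 0.3248, 0.084]
tool_rot: [-0.649, 0.281, 0.649, 0.281]
contact_force: [0.3, 1.1, 0.0]
grip_width: 0.0134
```

```bash
python3 -c "
from h import *
plan(.551,.279,.080,95.5)"
```

```text
pos [0.3853 0.3248 0.084 ] jaw 133.2 grip 0.0134 t 5.25  => shift [   3.8  -89.6 -146.7] turn 0.657 or -2.484 j7 1.38
```

Call:
{"name": "send_rows", "arguments": {
  "plan": [0,-18,-29,0,1,0,-18,-29,0,1,0,-18,-29,0,1,0,-18,-30,0,1,0,-18,-30,0,1,0,0,0,0.14,1,0,0,0,0.14,1,0,0,0,0.14,1]
}}

```text
time_s: 6.05
eef_pos: [0.552, 0.279, 0.083]
tool_rot: [-0.574, 0.412, 0.575, 0.412]
contact_force: [-0.2, 0.5, 0.1]
grip_width: 0.0136
```

Call:
{"name": "send_rows", "arguments": {
  "plan": [0,0,0,0.14,1,0,0,0,0.1,1,20,0,0,0,1,20,0,0,0,1,0,0,0,0,1]
}}

```text
time_s: 6.55
eef_pos: [0.5498, 0.2783, 0.0408]
tool_rot: [-0.522, 0.478, 0.523, 0.474]
contact_force: [-0.7, -0.0, 0.0]
grip_width: 0.0134
```

```bash
python3 - <<'E'
from h import *
plan(.551,.279,.0065,95.5)
p,d=viewer.snapshot("scene")
cv2.imwrite("pics/g3.png",cv2.resize(p[110:210,180:310],(728,560),interpolation=cv2.INTER_CUBIC)[:,:,::-1])
E
```

```text
pos [0.5498 0.2783 0.0408] jaw 95.3 grip 0.0134 t 6.55  => shift [34.3 -1.5  0.6] turn -0.003 or 3.139 j7 1.07
```

View pics/g3.png

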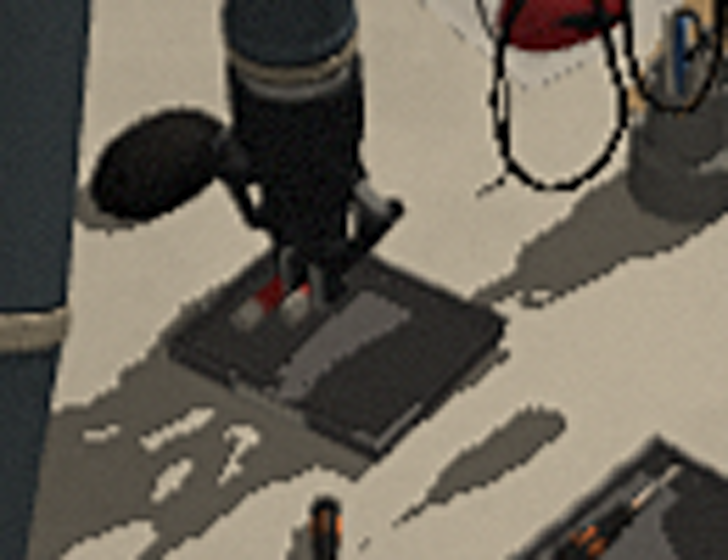

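The battery is held level, with its white end at (295,305). The fixed battery is left of it at (260,300), clear of the fingers. Lowering slowly.

Call:
{"name": "send_rows", "arguments": {
  "plan": [20,-1,0,0,1,10,0,0,0,1,4,0,0,0,1,0,0,0,0,1]
}}

```text
time_s: 7.0
eef_pos: [0.5528, 0.2795, 0.0093]
tool_rot: [-0.523, 0.476, 0.523, 0.476]
contact_force: [0.5, -0.5, -0.3]
grip_width: 0.0132
```

Call:
{"name": "send_rows", "arguments": {
  "plan": [0.8,0,0,0,1,0,0,0,0,1]
}}

```text
time_s: 7.2
eef_pos: [0.5533, 0.2798, 0.0092]
tool_rot: [0.523, -0.476, -0.523, -0.477]
contact_force: [0.2, -0.2, -0.7]
grip_width: 0.0133
```

Call:
{"name": "send_rows", "arguments": {
  "plan": [1,0,0,0,1,1,0,0,0,1,0,0,0,0,1]
}}

```text
time_s: 7.5
eef_pos: [0.5532, 0.2798, 0.0073]
tool_rot: [0.523, -0.476, -0.523, -0.476]
contact_force: [-2.0, -0.9, 5.4]
grip_width: 0.0133
```

Call:
{"name": "send_rows", "arguments": {
  "plan": [1,0,0,0,1,0,0,0,0,1]
}}

```text
time_s: 7.7
eef_pos: [0.5532, 0.2798, 0.0073]
tool_rot: [0.523, -0.476, -0.523, -0.476]
contact_force: [-3.1, -1.6, 11.1]
grip_width: 0.0136
```

Contact (11 N). I back off about 1 mm of preload and release to a partial opening.

Call:
{"name": "send_rows", "arguments": {
  "plan": [-1.5,0,0,0,1,0,0,0,0,0.65,0,0,0,0,0.65,0,0,0,0,0.65,-20,0,0,0,0.65,-40,0,0,0,0.65,-40,0,0,0,0.65]
}}

```text
time_s: 8.4
eef_pos: [0.5522, 0.2792, 0.107]
tool_rot: [-0.522, 0.477, 0.523, 0.475]
contact_force: [0.5, 0.7, -0.1]
grip_width: 0.0301
```

```bash
python3 -c "
from h import *
plan(.431,-.339,.12,78)"
```

```text
pos [0.5522 0.2792 0.107 ] jaw 95.3 grip 0.0301 t 8.4  => shift [ -12.   178.2 -604.2] turn 0.303 or -2.839 j7 1.08
```

Call:
{"name": "send_rows", "arguments": {
  "plan": [-1,13,-43,0,0.45,-1,13,-43,0,0.45,-1,13,-43,0,0.45,-1,13,-43,0,0.45,-1,13,-43,0,0.45,-1,13,-43,0,0.45,-1,13,-43,0,0.45]
}}

```text
time_s: 9.1
eef_pos: [0.4897, -0.0303, 0.114]
tool_rot: [0.523, -0.476, -0.523, -0.476]
contact_force: [1.2, -1.1, -1.0]
grip_width: 0.0469
```

Call:
{"name": "send_rows", "arguments": {
  "plan": [0,13,-43,0,0.45,0,13,-43,0,0.45,0,13,-43,0,0.45,0,13,-43,0,0.45,0,13,-43,0,0.45,0,13,-43,0,0.45,0,10,-43,0,0.45,0,0,0,0,0.45]
}}

```text
time_s: 9.9
eef_pos: [0.4282, -0.3438, 0.1141]
tool_rot: [0.521, -0.48, -0.519, -0.478]
contact_force: [-0.5, -0.2, -0.1]
grip_width: 0.0467
```

Call:
{"name": "send_rows", "arguments": {
  "plan": [0,0,0,0.1,0.45,0,0,0,0.1,0.45,0,0,0,0.1,0.45,0,0,0,0,0.45]
}}

```text
time_s: 10.3
eef_pos: [0.4308, -0.3357, 0.1137]
tool_rot: [-0.446, 0.549, 0.446, 0.549]
contact_force: [1.0, 0.2, 1.1]
grip_width: 0.0469
```

```bash
python3 - <<'E'
from h import *
plan(.431,-.339,.003,78)
p,d=viewer.snapshot("scene");q,d=viewer.snapshot("top")
a=cv2.resize(p[110:210,180:310],(390,300),interpolation=cv2.INTER_CUBIC)[:,:,::-1]
b=cv2.resize(p[220:320,320:450],(390,300),interpolation=cv2.INTER_CUBIC)[:,:,::-1]
cv2.imwrite("pics/g4.png",np.vstack([np.hstack([a,b]),np.hstack([rect("top",q,(.552,.267),.1,.016,390)[45:345],rect("scene",p,(.431,-.339),.06,.01,390)[45:345]])]))
E
```

```text
pos [ 0.4308 -0.3357  0.1137] jaw 78.2 grip 0.0469 t 10.3  => shift [110.7  -0.9  -3.3] turn 0.004 or -3.138 j7 2.03
```

View pics/g4.png

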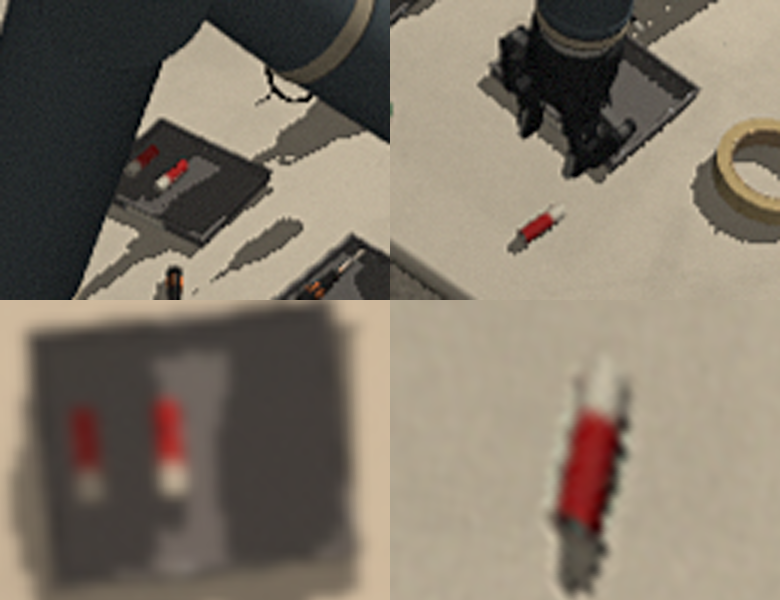

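Battery 1 lies flat, parallel to the fixed one, at (170,445) in the lower-left patch. The second battery is at (592,443), so its centre is about (0.432,−0.340). I go down on it.

Call:
{"name": "send_rows", "arguments": {
  "plan": [30,0,-4,0,0.45,30,0,0,0,0.45,30,0,0,0,0.45,12,0,0,0,0.45,7,0,0,0,0.45,0,0,0,0,0.45]
}}

```text
time_s: 11.0
eef_pos: [0.4299, -0.3403, 0.0048]
tool_rot: [-0.446, 0.549, 0.446, 0.549]
contact_force: [0.6, 0.2, 0.3]
grip_width: 0.0468
```

Call:
{"name": "send_rows", "arguments": {
  "plan": [0,0,0,0,1,0,0,0,0,1,0,0,0,0,1,0,0,0,0,1,0,0,0,0,1,-20,0,0,0,1,-40,0,0,0,1,-40,0,0,0,1]
}}

```text
time_s: 11.8
eef_pos: [0.4292, -0.34, 0.1057]
tool_rot: [-0.445, 0.549, 0.446, 0.549]
contact_force: [0.5, 0.7, -1.1]
grip_width: 0.0131
```

```bash
python3 - <<'E'
from h import *
plan(.555,.234,.1,95.5)
p,d=viewer.snapshot("scene")
cv2.imwrite("pics/g5.png",cv2.resize(p[200:320,320:450],(520,480),interpolation=cv2.INTER_CUBIC)[:,:,::-1])
E
```

```text
pos [ 0.4292 -0.34    0.1057] jaw 78.2 grip 0.0131 t 11.8  => shift [  6.1  -5.3 587.6] turn -0.303 or 2.839 j7 2.04
```

View pics/g5.png

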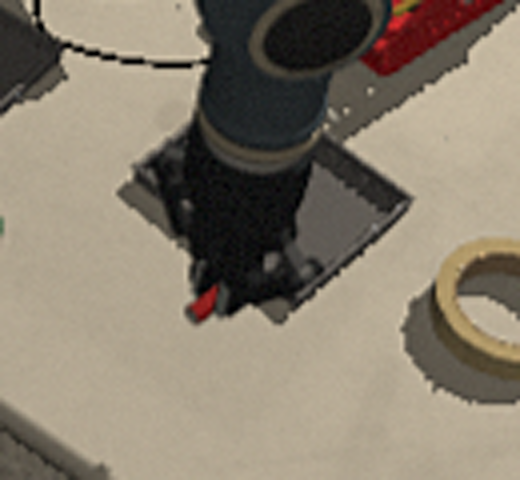

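The battery is held level, red end at (205,303). Now to the cell tray.

Call:
{"name": "send_rows", "arguments": {
  "plan": [0,0,42,0,1,0,0,42,0,1,0,0,42,0,1,0,0,42,0,1,0,0,42,0,1,0,-1,42,0,1,0,-1,42,0,1,0,-1,42,0,1]
}}

```text
time_s: 12.65
eef_pos: [0.502, -0.0105, 0.1052]
tool_rot: [-0.446, 0.549, 0.446, 0.549]
contact_force: [1.8, -0.5, -0.8]
grip_width: 0.0134
```

Call:
{"name": "send_rows", "arguments": {
  "plan": [0,-1,42,0,1,0,-1,42,0,1,0,0,42,0,1,0,0,42,0,1,0,0,42,0,1,0,0,42,0,1,0,0,0,-0.15,1,0,0,0,-0.15,1]
}}

```text
time_s: 13.45
eef_pos: [0.555, 0.2365, 0.1047]
tool_rot: [-0.525, 0.473, 0.525, 0.474]
contact_force: [0.1, -1.3, -1.0]
grip_width: 0.0132
```

Call:
{"name": "send_rows", "arguments": {
  "plan": [25,0,0,0,1,25,0,0,0,1,20,0,0,0,1,0,0,0,0,1]
}}

```text
time_s: 13.85
eef_pos: [0.5533, 0.233, 0.0322]
tool_rot: [-0.522, 0.478, 0.524, 0.474]
contact_force: [-0.4, -0.6, -0.8]
grip_width: 0.0129
```

```bash
python3 -c "
from h import *
plan(.555,.234,.010,95.5)"
```

```text
pos [0.5533 0.233  0.0322] jaw 95.3 grip 0.0129 t 13.85  => shift [22.2 -1.9  0.9] turn -0.003 or 3.139 j7 1.16
```

Call:
{"name": "send_rows", "arguments": {
  "plan": [14,-1,1,0,1,8,0,0,0,1,1,0,0,0,1,0,0,0,0,1]
}}

```text
time_s: 14.25
eef_pos: [0.5565, 0.2352, 0.0121]
tool_rot: [0.523, -0.476, -0.523, -0.476]
contact_force: [-0.3, -0.1, -0.1]
grip_width: 0.0134
```

Call:
{"name": "send_rows", "arguments": {
  "plan": [1,0,0,0,1,0,0,0,0,1]
}}

```text
time_s: 14.45
eef_pos: [0.5567, 0.2353, 0.0114]
tool_rot: [0.523, -0.476, -0.523, -0.476]
contact_force: [0.1, -0.4, -0.9]
grip_width: 0.0129
```

Call:
{"name": "send_rows", "arguments": {
  "plan": [1,0,0,0,1,1,0,0,0,1,0,0,0,0,1]
}}

```text
time_s: 14.75
eef_pos: [0.5565, 0.2353, 0.0093]
tool_rot: [0.523, -0.476, -0.523, -0.476]
contact_force: [-1.4, -0.0, 2.5]
grip_width: 0.0131
```

Call:
{"name": "send_rows", "arguments": {
  "plan": [1,0,0,0,1,0,0,0,0,1]
}}

```text
time_s: 14.95
eef_pos: [0.5566, 0.2352, 0.0093]
tool_rot: [0.523, -0.476, -0.523, -0.476]
contact_force: [-2.1, -1.5, 9.1]
grip_width: 0.0133
```

Call:
{"name": "send_rows", "arguments": {
  "plan": [-1.5,0,0,0,1,0,0,0,0,0.65,0,0,0,0,0.65,0,0,0,0,0.65,-20,0,0,0,0.65,-40,0,0,0,0.65,-30,0,0,0,0.65]
}}

```text
time_s: 15.65
eef_pos: [0.5566, 0.2353, 0.1007]
tool_rot: [-0.523, 0.476, 0.523, 0.476]
contact_force: [0.5, 0.2, -0.2]
grip_width: 0.0304
```

```bash
python3 - <<'E'
from h import *
plan(.431,.159,.1,131)
E
```

```text
pos [0.5566 0.2353 0.1007] jaw 95.3 grip 0.0304 t 15.65  => shift [  0.7 132.1 -64.2] turn -0.622 or 2.519 j7 1.16
```

Call:
{"name": "send_rows", "arguments": {
  "plan": [0,33,-16,0,0.45,0,33,-16,0,0.45,0,33,-16,0,0.45,0,33,-16,0,0.45,0,0,0,-0.15,0.45,0,0,0,-0.15,0.45,0,0,0,-0.15,0.45,0,0,0,-0.15,0.45]
}}

```text
time_s: 16.45
eef_pos: [0.4308, 0.1591, 0.0995]
tool_rot: [0.641, -0.298, -0.641, -0.298]
contact_force: [0.6, 0.2, -0.4]
grip_width: 0.047
```

```bash
python3 - <<'E'
from h import *
plan(.431,.159,.005,131)
p,d=viewer.snapshot("scene");q,d=viewer.snapshot("top")
a=cv2.resize(p[110:230,180:310],(390,360),interpolation=cv2.INTER_CUBIC)[:,:,::-1]
cv2.imwrite("pics/g6.png",np.hstack([a,grid(rect("scene",p,(.418,.146),.06,.01,360),.06)]))
E
```

```text
pos [0.4308 0.1591 0.0995] jaw 130.1 grip 0.047 t 16.45  => shift [94.5 -0.  -0.2] turn -0.016 or 3.125 j7 1.73
```

View pics/g6.png

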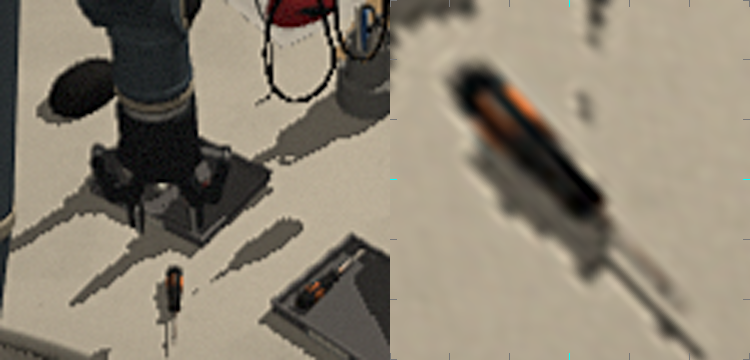

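The handle centre is at (532,140), i.e. (0.431,0.159), with its axis at about 44°. I turn a little more, then descend and grip.

Call:
{"name": "send_rows", "arguments": {
  "plan": [30,0,0,-0.06,0.45,30,0,0,0,0.45,20,0,0,0,0.45,10,0,0,0,0.45,4.5,0,0,0,0.45,0,0,0,0,0.45]
}}

```text
time_s: 17.15
eef_pos: [0.4311, 0.1592, 0.005]
tool_rot: [-0.649, 0.281, 0.649, 0.281]
contact_force: [-0.0, 0.5, 0.8]
grip_width: 0.047
```

Call:
{"name": "send_rows", "arguments": {
  "plan": [0,0,0,0,1,0,0,0,0,1,0,0,0,0,1,0,0,0,0,1,0,0,0,0,1,-20,0,0,0,1,-40,0,0,0,1,-40,0,0,0,1],
  "newtons": 45
}}

```text
time_s: 17.95
eef_pos: [0.4302, 0.1588, 0.1059]
tool_rot: [-0.648, 0.281, 0.649, 0.281]
contact_force: [1.7, 0.5, -0.9]
grip_width: 0.0166
```

```bash
python3 - <<'E'
from h import *
plan(.565,-.018,.1,90)
p,d=viewer.snapshot("scene")
cv2.imwrite("pics/g7.png",cv2.resize(p[110:230,180:310],(520,480),interpolation=cv2.INTER_CUBIC)[:,:,::-1])
E
```

```text
pos [0.4302 0.1588 0.1059] jaw 133.2 grip 0.0166 t 17.95  => shift [   5.7   22.6 -221.2] turn 0.753 or -2.388 j7 1.78
```

View pics/g7.png

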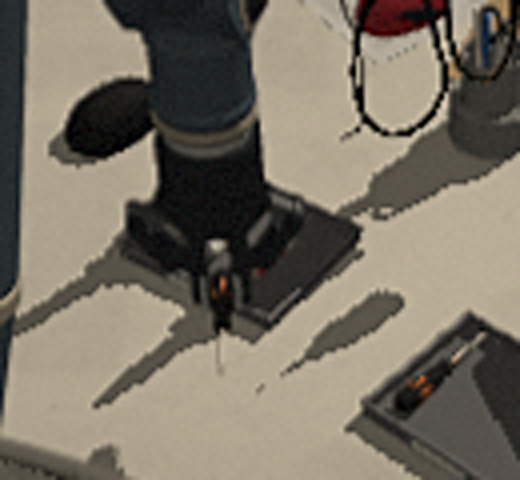

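The driver is held level, handle at (220,290) between the fingers. Moving to the driver tray.

Call:
{"name": "send_rows", "arguments": {
  "plan": [0,5,-44,0,1,0,5,-44,0,1,0,5,-44,0,1,0,4,-44,0,1,0,4,-44,0,1,0,0,0,0.15,1,0,0,0,0.15,1,0,0,0,0.15,1]
}}

```text
time_s: 18.8
eef_pos: [0.5645, -0.0177, 0.1047]
tool_rot: [-0.568, 0.421, 0.568, 0.421]
contact_force: [-0.2, -0.2, -1.5]
grip_width: 0.0165
```

Call:
{"name": "send_rows", "arguments": {
  "plan": [0,0,0,0.15,1,0,0,0,0.15,1,20,0,0,0,1,30,0,0,0,1,15,0,0,0,1,0,0,0,0,1]
}}

```text
time_s: 19.4
eef_pos: [0.5625, -0.017, 0.0378]
tool_rot: [-0.5, 0.5, 0.502, 0.498]
contact_force: [-1.3, -0.6, -1.4]
grip_width: 0.0167
```

```bash
python3 - <<'E'
from h import *
plan(.565,-.018,.011,90)
p,d=viewer.snapshot("scene")
cv2.imwrite("pics/g8.png",cv2.resize(p[150:270,240:370],(520,480),interpolation=cv2.INTER_CUBIC)[:,:,::-1])
E
```

```text
pos [ 0.5625 -0.017   0.0378] jaw 90.2 grip 0.0167 t 19.4  => shift [26.7 -2.6 -1. ] turn 0.003 or -3.138 j7 1.55
```

View pics/g8.png

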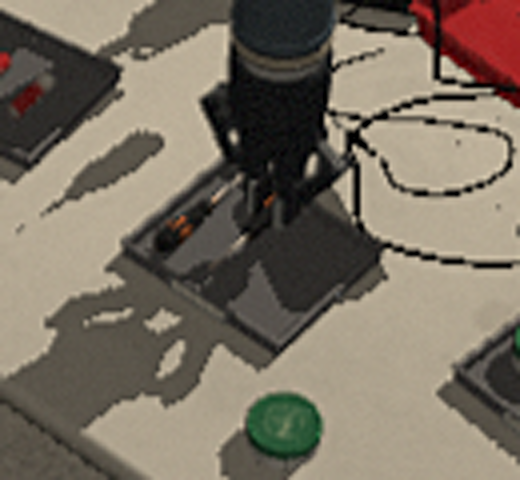

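The blade points to (235,245), inside the tray, and is parallel to the fixed driver. Lowering.

Call:
{"name": "send_rows", "arguments": {
  "plan": [15,-2,-1,0,1,10,0,0,0,1,2,0,0,0,1,0,0,0,0,1]
}}

```text
time_s: 19.85
eef_pos: [0.5663, -0.0181, 0.0125]
tool_rot: [-0.501, 0.499, 0.501, 0.499]
contact_force: [0.1, -0.4, -0.6]
grip_width: 0.0168
```

Call:
{"name": "send_rows", "arguments": {
  "plan": [1,0,0,0,1,1,0,0,0,1,0,0,0,0,1]
}}

```text
time_s: 20.15
eef_pos: [0.5668, -0.018, 0.0112]
tool_rot: [0.501, -0.499, -0.501, -0.499]
contact_force: [0.4, -0.5, -1.5]
grip_width: 0.0167
```

Call:
{"name": "send_rows", "arguments": {
  "plan": [1,0,0,0,1,1,0,0,0,1,0,0,0,0,1]
}}

```text
time_s: 20.45
eef_pos: [0.5668, -0.0181, 0.0091]
tool_rot: [0.501, -0.499, -0.501, -0.499]
contact_force: [0.4, -0.2, -0.4]
grip_width: 0.0168
```

Call:
{"name": "send_rows", "arguments": {
  "plan": [1,0,0,0,1,0,0,0,0,1]
}}

```text
time_s: 20.65
eef_pos: [0.5668, -0.018, 0.0091]
tool_rot: [-0.501, 0.499, 0.501, 0.499]
contact_force: [-2.8, 0.3, 9.1]
grip_width: 0.0169
```

Call:
{"name": "send_rows", "arguments": {
  "plan": [-1.2,0,0,0,1,0,0,0,0,0.62,0,0,0,0,0.62,0,0,0,0,0.62,-20,0,0,0,0.62,-40,0,0,0,0.62,-30,0,0,0,0.62]
}}

```text
time_s: 21.35
eef_pos: [0.5669, -0.0181, 0.1005]
tool_rot: [0.501, -0.499, -0.501, -0.499]
contact_force: [0.2, 0.3, -0.1]
grip_width: 0.0326
```

```bash
python3 - <<'E'
from h import *
plan(.421,-.141,.1,83)
E
```

```text
pos [ 0.5669 -0.0181  0.1005] jaw 90.2 grip 0.0326 t 21.35  => shift [   0.4  146.3 -122.4] turn 0.125 or -3.016 j7 1.55
```

Call:
{"name": "send_rows", "arguments": {
  "plan": [0,36,-30,0,0,0,36,-30,0,0,0,37,-31,0,0,0,37,-31,0,0,0,0,0,0.14,0,0,0,0,0.14,0,0,0,0,0.14,0,0,0,0,0.14,0]
}}

```text
time_s: 22.15
eef_pos: [0.4209, -0.1407, 0.0992]
tool_rot: [-0.341, 0.619, 0.341, 0.619]
contact_force: [0.9, -0.6, -0.1]
grip_width: 0.0855
```

Call:
{"name": "send_rows", "arguments": {
  "plan": [0,0,0,0.14,0,0,0,0,0.14,0,0,0,0,0.14,0,0,0,0,0.14,0,0,0,0,0.14,0,0,0,0,0.14,0,0,0,0,0.14,0,0,0,0,0.14,0]
}}

```text
time_s: 22.95
eef_pos: [0.421, -0.1405, 0.0991]
tool_rot: [0.04, 0.706, -0.039, 0.706]
contact_force: [-0.7, 0.3, -0.4]
grip_width: 0.0853
```

```bash
python3 - <<'E'
from h import *
plan(.421,-.141,.004,-7)
p,d=viewer.snapshot("scene")
a=cv2.resize(p[150:270,240:370],(390,360),interpolation=cv2.INTER_CUBIC)[:,:,::-1]
cv2.imwrite("pics/g9.png",np.hstack([a,grid(rect("scene",p,(.421,-.141),.06,.023,360),.06)]))
E
```

```text
pos [ 0.421  -0.1405  0.0991] jaw -6.4 grip 0.0853 t 22.95  => shift [95.1 -0.5  0. ] turn 0.01 or -3.131 j7 0.32
```

View pics/g9.png

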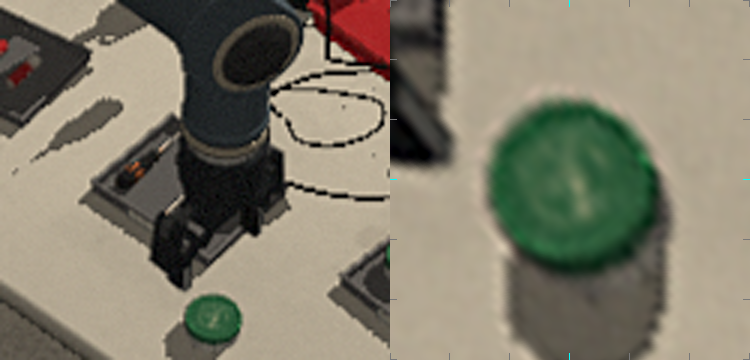

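The tin's lid centre is at (573,185), within 2 mm of the estimate. Descending open, then gripping.

Call:
{"name": "send_rows", "arguments": {
  "plan": [30,-1,-1,0,0,30,0,0,0,0,20,0,0,0,0,10,0,0,0,0,5,0,0,0,0,0,0,0,0,0]
}}

```text
time_s: 23.6
eef_pos: [0.42, -0.1415, 0.0041]
tool_rot: [0.037, 0.706, -0.037, 0.706]
contact_force: [-0.7, 0.1, -0.2]
grip_width: 0.0855
```

Call:
{"name": "send_rows", "arguments": {
  "plan": [0,0,0,0,1,0,0,0,0,1,0,0,0,0,1,0,0,0,0,1,0,0,0,0,1],
  "newtons": 35
}}

```text
time_s: 24.1
eef_pos: [0.4207, -0.1416, 0.0054]
tool_rot: [0.038, 0.705, -0.037, 0.707]
contact_force: [-0.9, -0.1, 8.0]
grip_width: 0.0529
```

Call:
{"name": "send_rows", "arguments": {
  "plan": [-20,0,0,0,1,-40,0,0,0,1,-30,0,0,0,1,0,0,0,0,1]
}}

```text
time_s: 24.5
eef_pos: [0.4227, -0.1421, 0.0978]
tool_rot: [0.037, 0.703, -0.037, 0.709]
contact_force: [0.2, -0.6, -1.1]
grip_width: 0.0522
```

```bash
python3 - <<'E'
from h import *
a=np.radians(-7.1); x=.597-np.sin(a)*-.034; y=-.288+np.cos(a)*-.034; print(x,y)
plan(x,y,.1,-7)
p,d=viewer.snapshot("scene")
cv2.imwrite("pics/g10.png",cv2.resize(p[150:270,240:370],(520,480),interpolation=cv2.INTER_CUBIC)[:,:,::-1])
E
```

```text
0.5927975497908232 -0.3217392858881066
pos [ 0.4227 -0.1421  0.0978] jaw -6.1 grip 0.0522 t 24.5  => shift [  -0.6 -160.6  188.1] turn 0.016 or -3.125 j7 0.35
```

View pics/g10.png

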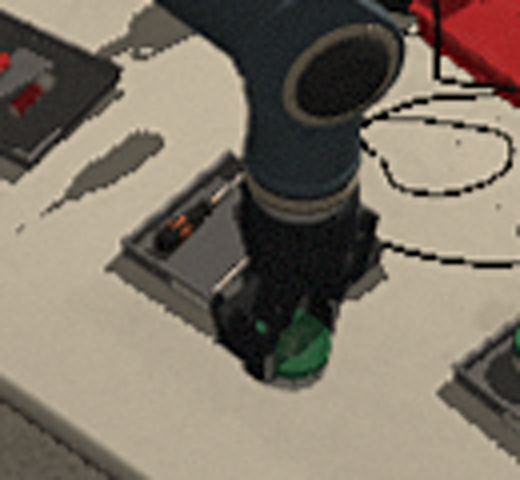

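The tin is held level, lid up, at (300,345). Moving to the tin tray.

Call:
{"name": "send_rows", "arguments": {
  "plan": [0,-27,31,0,1,0,-27,31,0,1,0,-27,31,0,1,0,-27,31,0,1,0,-27,32,0,1,0,-26,32,0,1,0,0,0,0,1,0,0,0,0,1]
}}

```text
time_s: 25.35
eef_pos: [0.5888, -0.3215, 0.0919]
tool_rot: [0.038, 0.707, -0.037, 0.705]
contact_force: [0.2, 0.5, -1.0]
grip_width: 0.0526
```

Call:
{"name": "send_rows", "arguments": {
  "plan": [30,0,0,0,1,25,0,0,0,1,10,0,0,0,1,0,0,0,0,1]
}}

```text
time_s: 25.75
eef_pos: [0.588, -0.3196, 0.0271]
tool_rot: [0.038, 0.708, -0.036, 0.705]
contact_force: [-0.2, -0.2, -0.6]
grip_width: 0.0524
```

```bash
python3 - <<'E'
from h import *
plan(.593,-.322,.01,-7)
p,d=viewer.snapshot("scene")
cv2.imwrite("pics/g11.png",cv2.resize(p[180:300,320:450],(520,480),interpolation=cv2.INTER_CUBIC)[:,:,::-1])
E
```

```text
pos [ 0.588  -0.3196  0.0271] jaw -6.0 grip 0.0524 t 25.75  => shift [17.1 -1.9  5.3] turn 0.017 or -3.125 j7 0.62
```

View pics/g11.png

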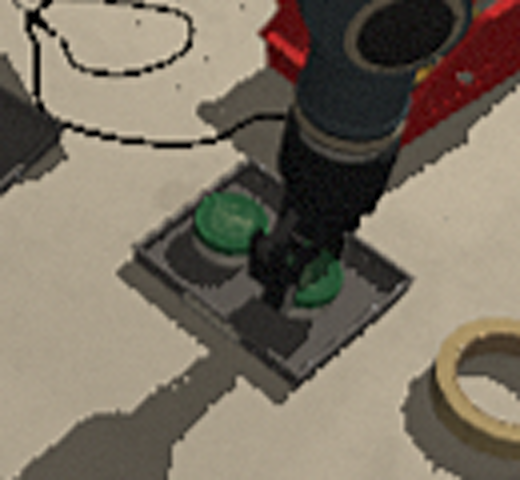

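The held tin at (318,280) is over the empty half of the tray. The fixed tin is at (232,222), with a clear gap between them. I shift +5 mm and lower.

Call:
{"name": "send_rows", "arguments": {
  "plan": [8,-2,5,0,1,5,0,0,0,1,1,0,0,0,1,0,0,0,0,1]
}}

```text
time_s: 26.2
eef_pos: [0.5946, -0.3239, 0.0152]
tool_rot: [0.038, 0.706, -0.037, 0.706]
contact_force: [-0.8, 0.1, -0.2]
grip_width: 0.0525
```

Call:
{"name": "send_rows", "arguments": {
  "plan": [1,0,0,0,1,1,0,0,0,1,0,0,0,0,1]
}}

```text
time_s: 26.5
eef_pos: [0.5946, -0.3239, 0.0132]
tool_rot: [0.038, 0.706, -0.037, 0.706]
contact_force: [-0.7, -0.1, -0.9]
grip_width: 0.0527
```

Call:
{"name": "send_rows", "arguments": {
  "plan": [1,0,0,0,1,1,0,0,0,1,0,0,0,0,1]
}}

```text
time_s: 26.8
eef_pos: [0.5945, -0.3238, 0.011]
tool_rot: [0.038, 0.706, -0.037, 0.706]
contact_force: [-0.2, -0.3, -0.7]
grip_width: 0.0522
```

Call:
{"name": "send_rows", "arguments": {
  "plan": [1,0,0,0,1,0,0,0,0,1]
}}

```text
time_s: 27.0
eef_pos: [0.5945, -0.3238, 0.01]
tool_rot: [0.038, 0.706, -0.037, 0.706]
contact_force: [-0.6, 1.0, -2.2]
grip_width: 0.0526
```

Call:
{"name": "send_rows", "arguments": {
  "plan": [1,0,0,0,1,0,0,0,0,1]
}}

```text
time_s: 27.2
eef_pos: [0.5945, -0.3239, 0.009]
tool_rot: [0.038, 0.706, -0.037, 0.706]
contact_force: [-0.2, 0.8, -1.4]
grip_width: 0.0525
```

Call:
{"name": "send_rows", "arguments": {
  "plan": [0.8,0,0,0,1,0,0,0,0,1]
}}

```text
time_s: 27.4
eef_pos: [0.5947, -0.3239, 0.0086]
tool_rot: [0.038, 0.706, -0.037, 0.706]
contact_force: [-0.3, 0.0, 1.1]
grip_width: 0.0527
```

Call:
{"name": "send_rows", "arguments": {
  "plan": [0.8,0,0,0,1,0,0,0,0,1]
}}

```text
time_s: 27.6
eef_pos: [0.5947, -0.3239, 0.0085]
tool_rot: [0.038, 0.706, -0.037, 0.706]
contact_force: [-1.8, 1.9, 5.3]
grip_width: 0.0526
```

Call:
{"name": "send_rows", "arguments": {
  "plan": [-0.6,0,0,0,1,0,0,0,0,0.2,0,0,0,0,0.2,0,0,0,0,0.2,-20,0,0,0,0.2,-40,0,0,0,0.2,-40,0,0,0,0.2,-40,0,0,0,0.2]
}}

```text
time_s: 28.4
eef_pos: [0.5944, -0.3239, 0.1493]
tool_rot: [0.038, 0.706, -0.037, 0.706]
contact_force: [1.6, 0.4, -1.1]
grip_width: 0.0684
```

Call:
{"name": "send_rows", "arguments": {
  "plan": [-40,40,0,0,0.2,-30,40,0,0,0.2,0,40,0,0,0.2,0,0,0,0,0.2]
}}

```text
time_s: 28.8
eef_pos: [0.6093, -0.2012, 0.2142]
tool_rot: [0.036, 0.705, -0.032, 0.707]
contact_force: [1.2, 0.6, -0.6]
grip_width: 0.0685
```

```bash
python3 - <<'E'
from h import *
plan(.593,-.322,.2,-7)
p,d=viewer.snapshot("scene");q,e=viewer.snapshot("top")
a=cv2.resize(p[100:360,140:500],(780,563),interpolation=cv2.INTER_CUBIC)[60:390,:,::-1]
b=np.hstack([rect("top",q,c0,.1,.016,260) for c0 in [(.552,.267),(.543,-.013),(.597,-.288)]])
cv2.imwrite("pics/f.png",np.vstack([a,b]))
for n,th in [("scene","mouse"),("top","mouse"),("top","note_block"),("scene","note_block"),("top","tape_roll"),("scene","tape_roll")]:
    print(n,th,[np.round(w(n,r["point"]),3) for r in models.tip_of(n,th)[:1]])
# tin-top heights: sample vs placed
P=cloud("scene",d)
for nm,c in [("sample",(.602,-.246)),("placed",(.593,-.323))]:
    m=(d>0)&(np.hypot(P[...,0]-c[0],P[...,1]-c[1])<.018); print(nm,np.median(P[m][:,2]).round(4),m.sum())
E
```

```text
pos [ 0.6093 -0.2012  0.2142] jaw -5.5 grip 0.0685 t 28.8  => shift [  13.6 -121.9   -4.8] turn 0.027 or -3.115 j7 0.36
scene mouse [array([0.594, 0.461, 0.002])]
top mouse [array([ 0.6  ,  0.463, -0.002])]
top note_block [array([0.4  , 0.495, 0.004])]
scene note_block [array([ 0.392,  0.496, -0.001])]
top tape_roll [array([ 0.614, -0.472,  0.   ])]
scene tape_roll [array([0.395, 0.499, 0.002])]
sample 0.4686 651
placed 0.0273 97
```

View pics/f.png

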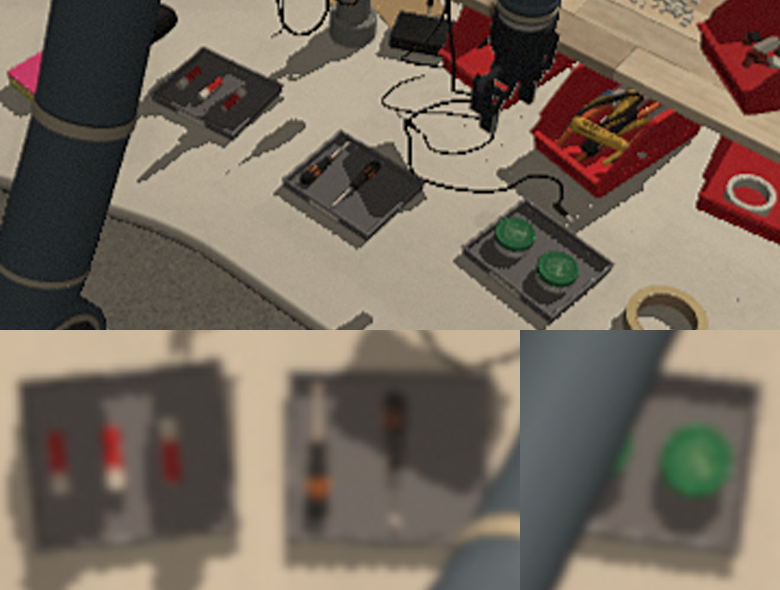

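Everything is in place: three batteries side by side, two drivers, two tins lid up. The bystanders haven't moved and the arm is clear.

```bash
python3 -c "
from h import *
print(ticket.finish_job())"
```

```text
the job is handed in; nothing more can be done
None
```

All four loose things are in their matching trays, and the job was handed in at about 29 s of the 109 s allowed. I placed the two batteries first, then the screwdriver, then the tin. Each was lowered until light contact (5–11 N) before the gripper opened.

**Last checks:**
- **Placement:** the final pictures show both batteries flat and spaced beside the fixed one. The screwdriver lies inside its tray parallel to the fixed one. The tin stands lid up with a clear gap to the fixed tin.
- **Tin height:** its top measured 27 mm, against 26 mm expected for standing on the tray floor.
- **Bystanders:** the mouse, note block and tape roll were found within about 5 mm of where they started, which is the networks' own scatter.

**Checks that failed or disagreed:**
- **Tape roll:** the network on the scene camera reported it at the note block's place. The top camera and the picture both show it where it was.
- **Fixed tin:** its height reading was spoiled because the arm was above it.
- **Picture budget:** I viewed 16 pictures, two over the 14 allowed.

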